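Tension the saw blade and lock the screw

ROBOT

A 6-joint arm with a two-finger parallel gripper is mounted at the origin on a cart in front of the work surface, level with it; the furniture and walls round the work are solid. World frame = base frame: x ahead of the robot, y to its left, z up, the work surface at z = 0. Lengths are in m, angles in rad, forces in N, time in s.
With the tool pointing down it reaches from about 0.3 to 0.85 m from the base axis. Payload 4.2 kg.
Tool frame: the origin (TCP) lies between the finger pads; the fingertips stand 17 mm ahead of it and the grasp point (between the pads) lies 2 mm behind it; z points along the fingers, y is the line along which they close (so a half turn about z gives the same grasp; the last joint's range is limited). The gripper opens to 91 mm and grips with 3 to 60 N. Pads are 32 mm wide; open, the fingers measure 118 mm over their backs; the gripper's body (76 mm by 178 mm) begins 60 mm behind the grasp point.
Start: joints at [-1.269, 0.32, 1.565, -0, 1.257, -0.02], TCP at [0.182, -0.545, 0.231] pointing down, gripper open.
Joint ranges: [-3.11, 3.11], [-0.84, 2.01], [0.21, 2.61], [-1.34, 4.49], [0.05, 2.63], [-2.56, 2.56]. Speed limits (rad/s): [2.57, 2.57, 3.14, 3.14, 3.14, 3.14].

INTERFACE

Orientations are given as a unit quaternion [w, x, y, z].
In Python, from plant import r gives the robot as it stands.
- The arm moves only by the shell command python3 -m jog 'ROWS' [OPENING]. ROWS is JSON, a list of rows, each a list of 2 entries, a list of its own where there are three numbers: the shift along the world's x, y, z in m, then the turn about the world's z in degrees. A call has exactly 8 rows; each row shifts and turns the commanded pose from where the row before left it; what a row does not reach is not made up. A row lasts 1/8 s, in which the tool goes at most 62.5 mm and 10.7 degrees, less where a joint would pass 70% of its speed; a pose out of reach is approached as far as the arm can. A call is refused whole if a number of a shift passes 0.0625 or a number of a turn 10.7, either way. A call with a gripper value outside its range is refused whole. OPENING is the finger opening in m, from 0 to 0.0912, set as the call begins (- or left out, the last holds). The fingers move at their own pace and stop on an object; the grip force is fixed at half the most. Time passes only in rows, so rows that do not move let the fingers close, or fill a call up. It gives the time, the measured TCP pose, the force, the opening and the grip force at its end, in the units of the state.
- r.get_state(): the state, without advancing time (a new reading comes with each control period).
- r.snapshot(name): name is "side" or "top"; returns the picture (384x512x3 uint8, red, green, blue); there is no depth.
- r.calibration(name): a dict with "mtx" (3x3 intrinsics, pixels), "origin" and "orientation" of the camera in the world. Camera axes: x right, y down, z forward; pixel columns grow to the right and rows downward; lengths in m; the calibration is good to about 2 mm. A picture is of the moment at which its call begins. calibration takes no time and is no camera call.
- r.hand_in(): hands the job in; it is judged then, once.
Trained networks look in the newest picture that a camera, given by its name, has taken for a name from the list of things; names that differ only in an ending like _2 or _b are one class to them, and where a whole thing is asked for, a point or a joint stands for the part that bears it (a point fixed in the world has none). Each returns a list of dicts, best first, with "conf" (0 to 1); they miss things now and then, are a little off and sometimes report something else, mostly with a low value. They report only what shows in the picture. A call takes as long as a camera call.
- r.recognise(camera, query): "box" ([left, top, right, bottom] in pixels, round what is visible of it).
- r.tip_of(camera, query): "centre" ([column, row] in pixels: a listed point, or the origin of a listed thing).
The state is a dict: "time_s": time; "joint_pos": joint angles; "qvel": joint speeds; "tau": joint torques, N m; "tcp_pos": TCP position; "tcp_rot": TCP orientation; "force": force on the tool from outside, world axes, zero at the start; "wrist_torque": the same for the moment, N m; "gripper_width": opening from 0.0 (shut) to 1.0 (fully open); "finger_force": force on a finger pad.
Only numpy, scipy, OpenCV 4.12 (cv2) and the standard library are available. Lean on these libraries where they do the work, as an engineer would, in place of code of your own. Each camera call takes 0.05 s, during which the arm holds its last target. There are 200 camera calls.

TASK

Wind the black tension wheel clockwise by its red crank grip: it first runs free while the slack is taken up, then stiffens. Stop when the wheel feels firm, at about 10 newtons of push on the crank grip, without forcing it much beyond that, then swing the yellow lock lever fully over to the other side and leave the rest of the bench undisturbed.

Things in the scene. Friction and masses are not known exactly. Their poses are not given: they have to be found in the camera images.
- tension_stand: green steel blade-tensioning stand, fixed to the bench; base 120 x 320 x 12 mm, crosshead beam 80 mm deep, top at z 150 mm. Origin: underside of the base, on the wheel's axis; x away from the front edge, y along the plate (lock lever at y -142 mm, saw blade at +140 mm), z up.
- wheel_axis (a point): point on the wheel's vertical axis, fixed on the crosshead's top face, 150 mm above the stand's underside; axes as the stand's
- tension_wheel: black three-spoke hand wheel, 126 mm outside, rim 16 mm thick, on a vertical axis; it stays at its height. Origin on its axis, 178 mm below the rim's middle; its x axis points to the crank grip. It winds clockwise seen from above; a ratchet of 20 pins under it holds it: let go, it springs back at most a twentieth of a turn.
- crank_grip_mid (a point): middle of the red crank grip: upright, 20 mm diameter, 48 mm high, 55 mm from the wheel's axis; it spins freely about its own vertical axis, so a gripper may hold it and keep its heading while it goes round. Site: 24 mm above the grip's foot, 28 mm above the rim's top.
- spring_pack: 30 mm steel disc springs on the rocker, under the plunger. The plunger meets them after a slack that differs each time, 0.1 to 1.3 turns, in which the grip needs about 1 N with light ratchet clicks; from there the push at the grip grows by 2 to 3 N per radian and stays while the grip is held: 10 N is firm (0.55 N m at the wheel), 17 N too much. Origin: underside of the stand, on the axis.
- lock_lever (a joint): yellow lock lever, in rad: 0 leaning to the stand's -x side (open), 1.0 leaning to its +x side (locked, end stop); it stays where it is left
- lock_lever_tip (a point): centre of the lever's yellow ball, 26 mm across, 55 mm from the lever's hinge, which runs along the stand's y, 172 mm above the stand's underside; about 1 N on the ball moves it
- tape_roll: roll of masking tape, 103 mm across, 25 mm high, bystander
- flush_cutter: red-handled pliers lying down, 148 mm long, bystander
- sanding_block: grey sanding block 45 x 68 x 24 mm, bystander
- marker: black and white marker pen lying down, 135 mm, bystander
- oil_bottle: small white oil bottle with red spout, 34 mm across, 94 mm high, bystander
- screwdriver_1: yellow-handled screwdriver lying down, 151 mm, bystander
- plunger: steel plunger of 14 mm diameter on the wheel's screw, under the crosshead; comes down 10 mm a turn of the wheel. Origin on the axis, at rest at the stand's underside

How it is judged:
On the way, in this order (a step that is already met when the one before it is completed fails the run):
1. the wheel is wound firm (190 to 480 N between plunger and spring pack; a push of about 7.5 to 13 N at the grip) while the lock lever is still open (contact force between plunger and spring_pack between 190 and 480 N and value of joint lock_lever below 0.4 rad), for 0.2 s.
2. the lock lever is over (value of joint lock_lever above 0.85 rad), for 0.2 s.
At the end, for the whole second after the job is handed in: The wheel rests wound firm, with 190 to 480 N between plunger and spring pack (it was last wound with a push of about 7.5 to 13 N at the grip), and the lock lever is over on the locked side (joint above 0.85 rad) (contact force between plunger and spring_pack between 190 and 480 N and value of joint lock_lever above 0.85 rad); the robot touches nothing.
It fails at once if the wheel is forced: over 600 N between plunger and spring pack (about 17 N at the grip) (contact force between plunger and spring_pack above 600 N).
It fails at once if a bystander is moved by more than 30 mm (distance of any of tape_roll, flush_cutter, sanding_block, marker, oil_bottle, screwdriver_1 from where it was at the start of the episode above 0.03 m).
It also fails if it takes over 69 s, if anything falls off the work surface, if the arm or the gripper's body presses on something with over 40 N, if the wrist force passes 120 N, or if a joint passes its speed limit or range.

## Working session

There is one attempt and no reset: what is moved stays moved. The work goes in short steps, Python scripts to look and compute and a shell command to move; the robot and the scene stay as the last step left them, time stands still between calls to the robot, and variables do not carry over. Pictures are saved under pics/ and viewed, at most 10 in all, crops included, and the job is handed in when it is done.

```bash
ls; mkdir -p pics; cat > h.py <<'E'
import numpy as np, cv2
from scipy.spatial.transform import Rotation as R
from plant import r
def cam(n):
    c=r.calibration(n); q=c["orientation"]; q=np.array(q)
    M=R.from_quat([q[1],q[2],q[3],q[0]]).as_matrix() if q.size==4 else q
    return np.array(c["mtx"]),np.array(c["origin"]),M
def ray(n,p):
    K,o,M=cam(n); d=M@np.linalg.inv(K)@[p[0],p[1],1]; return o,d/np.linalg.norm(d)
def at_z(n,p,z):
    o,d=ray(n,p); return o+d*(z-o[2])/d[2]
def tri(ps):
    A=np.zeros((3,3));b=np.zeros(3);L=[ray(n,p) for n,p in ps]
    for o,d in L: P=np.eye(3)-np.outer(d,d);A+=P;b+=P@o
    x=np.linalg.solve(A,b); return x,[np.linalg.norm((np.eye(3)-np.outer(d,d))@(x-o)) for o,d in L]
def proj(n,X):
    K,o,M=cam(n); c=K@(M.T@(np.array(X)-o)); return c[:2]/c[2]
E
python3 - <<'E'
from h import *
for n in("top","side"):
    cv2.imwrite(f"pics/{n}0.png",r.snapshot(n)[:,:,::-1])
    print(n,cam(n)[1],cam(n)[2][:,2])
    for q in("wheel_axis","crank_grip_mid","lock_lever_tip","tension_stand","tension_wheel"):
        print(q,[(np.round(d["centre"],1),round(d["conf"],2)) for d in r.tip_of(n,q)[:2]])
    for q in("tape_roll","flush_cutter","sanding_block","marker","oil_bottle","screwdriver_1","tension_stand","tension_wheel"):
        print(q,[(np.round(d["box"]),round(d["conf"],2)) for d in r.recognise(n,q)[:2]])
E
```

```text
pics
top [-0.09350164 -0.4749548   1.2980616 ] [ 0.45245139  0.20529916 -0.86783639]
wheel_axis [(array([230.6, 181.8]), 0.86)]
crank_grip_mid [(array([213.2, 173. ]), 0.6)]
lock_lever_tip [(array([265.1, 182.3]), 0.59), (array([326.6, 239.1]), 0.33)]
tension_stand [(array([229.2, 200.9]), 0.94)]
tension_wheel [(array([355.2, 267.5]), 0.73)]
tape_roll []
flush_cutter [(array([324., 231., 326., 235.]), 0.58)]
sanding_block [(array([362., 262., 366., 273.]), 0.66)]
marker [(array([328., 205., 351., 230.]), 0.47)]
oil_bottle [(array([187., 146., 193., 159.]), 0.66)]
screwdriver_1 []
tension_stand [(array([189., 164., 272., 218.]), 0.74)]
tension_wheel [(array([209., 164., 248., 192.]), 0.82)]
side [-0.52866848  0.41791773  1.01807393] [ 0.70463279 -0.41541158 -0.57526155]
wheel_axis [(array([229.6, 212.2]), 0.94)]
crank_grip_mid [(array([164.6, 298.1]), 0.67), (array([217.4, 205.8]), 0.48)]
lock_lever_tip [(array([277.5, 178. ]), 0.43)]
tension_stand [(array([234.2, 251.6]), 0.74), (array([385.7, 212.2]), 0.51)]
tension_wheel []
tape_roll [(array([119., 277., 162., 306.]), 0.87)]
flush_cutter [(array([324., 209., 362., 221.]), 0.55)]
sanding_block [(array([373., 202., 399., 224.]), 0.62)]
marker [(array([331., 193., 351., 200.]), 0.41), (array([328., 209., 361., 220.]), 0.24)]
oil_bottle [(array([128., 236., 144., 264.]), 0.81)]
screwdriver_1 [(array([144., 292., 167., 319.]), 0.55)]
tension_stand [(array([181., 176., 271., 285.]), 0.7)]
tension_wheel [(array([214., 190., 258., 219.]), 0.78), (array([178., 182., 274., 286.]), 0.28)]
```

```bash
python3 - <<'E'
from h import *
a=cv2.imread("pics/top0.png")[130:290,150:410]; b=cv2.imread("pics/side0.png")[160:330,100:420]
cv2.imwrite("pics/a.png",cv2.resize(a,None,fx=3,fy=3,interpolation=cv2.INTER_CUBIC)); cv2.imwrite("pics/b.png",cv2.resize(b,None,fx=2.5,fy=2.5,interpolation=cv2.INTER_CUBIC))
print(tri([("top",(230.6,181.8)),("side",(229.6,212.2))]))
print(tri([("top",(229.2,200.9)),("side",(234.2,251.6))]))
print(tri([("top",(213.2,173)),("side",(217.4,205.8))]))
print(tri([("top",(265.1,182.3)),("side",(277.5,178))]))
E
```

```text
(array([ 0.49931617, -0.08672833,  0.14350138]), [np.float64(0.006844129350547877), np.float64(0.006844129350547813)])
(array([ 0.47441093, -0.08345958,  0.01709212]), [np.float64(0.0016823434630358612), np.float64(0.0016823434630358755)])
(array([ 0.47308121, -0.03424951,  0.2043517 ]), [np.float64(0.003395904567154912), np.float64(0.003395904567154952)])
(array([ 0.49493718, -0.23316915,  0.2274565 ]), [np.float64(0.00266608219162518), np.float64(0.0026660821916253143)])
```

View pics/a.png

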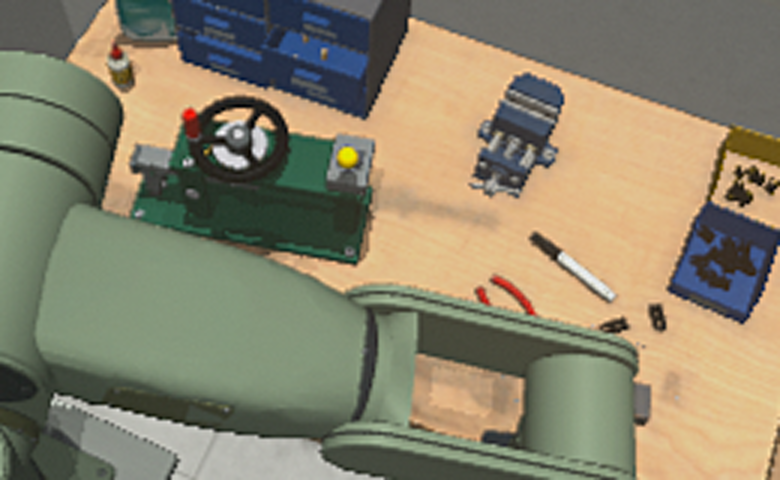

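View pics/b.png

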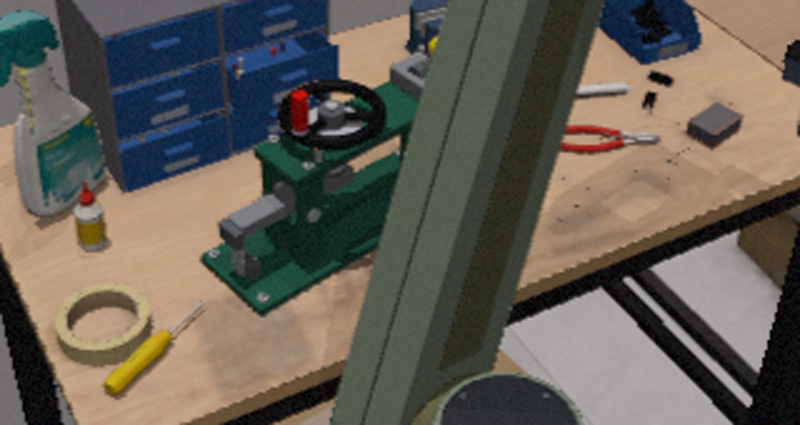

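The top view shows the wheel hub at about (230,175), the red grip at (214,171) and the yellow ball at (266,182). The side view shows the grip at about (220,204), and the arm hides part of the lever. I'll refine these positions by colour and fit the stand pose.

```bash
python3 - <<'E'
from h import *
from scipy.optimize import least_squares
def blob(n,hs,x0,y0,x1,y1):
    im=cv2.cvtColor(cv2.imread(f"pics/{n}0.png"),cv2.COLOR_BGR2HSV)
    m=np.zeros(im.shape[:2],np.uint8)
    for lo,hi in hs: m|=cv2.inRange(im,(lo,130,80),(hi,255,255))
    v=m[y0:y1,x0:x1]; ys,xs=np.nonzero(v)
    return np.array([(xs.min()+xs.max())/2+x0,(ys.min()+ys.max())/2+y0]),len(xs),(xs.min()+x0,xs.max()+x0,ys.min()+y0,ys.max()+y0)
red=[(0,8),(172,180)]; yel=[(22,34)]
gt=blob("top",red,205,160,225,182); gs=blob("side",red,210,190,230,216); bt=blob("top",yel,255,172,280,195); bs=blob("side",yel,265,168,290,185)
print(gt,gs,bt,bs)
print("grip tri",tri([("top",gt[0]),("side",gs[0])]))
print("ball at z.22",at_z("top",bt[0],.22),"grip z.214",at_z("top",gt[0],.214),at_z("side",gs[0],.214))
# wheel rim ellipse centres: from black rim boxes
for n,b in(("top",(212.5,162,246.5,191)),("side",(211,191.5,254.5,219.5))):
    p=((b[0]+b[2])/2,(b[1]+b[3])/2); print(n,"wheel",p,at_z(n,p,.178))
obs=[("top",gt[0],0),("side",gs[0],0),("top",bt[0],1),("top",np.array([229.7,176.5]),2),("side",np.array([232.7,205.5]),2)]
def f(v):
    x,y,w,g=v; c,s=np.cos(w),np.sin(w)
    S=lambda a,b,z:np.array([x+c*a-s*b,y+s*a+c*b,z])
    P=[S(.055*np.cos(g),.055*np.sin(g),.214),S(-.0264,-.142,.2203),S(0,0,.178)]
    return np.concatenate([proj(n,P[k])-p for n,p,k in obs])
s=least_squares(f,[.5,-.09,0,2.]); print(s.x,np.round(s.fun,1))
E
```

```text
(array([213. , 170.5]), 40, (np.int64(211), np.int64(215), np.int64(166), np.int64(175))) (array([219.5, 204. ]), 98, (np.int64(216), np.int64(223), np.int64(196), np.int64(212))) (array([265., 182.]), 39, (np.int64(262), np.int64(268), np.int64(179), np.int64(185))) (array([272.5, 177.5]), 16, (np.int64(271), np.int64(274), np.int64(175), np.int64(180)))
grip tri (array([ 0.47232276, -0.0362744 ,  0.21440763]), [np.float64(0.0016861823239767233), np.float64(0.0016861823239768458)])
ball at z.22 [ 0.50267486 -0.22902544  0.22      ] grip z.214 [ 0.47415372 -0.03489461  0.214     ] [ 0.47054226 -0.03681465  0.214     ]
top wheel (229.5, 176.5) [ 0.49430905 -0.08892504  0.178     ]
side wheel (232.75, 205.5) [ 0.49135587 -0.08736809  0.178     ]
[ 0.49309147 -0.08741666  0.24840084  1.71315744] [ 0.1  0.6 -0.3 -0.3  0.6  0.3 -0.7  0.1 -0.2 -0.3]
```

```bash
python3 - <<'E'
from h import *
s=r.get_state(); print(s["time_s"],s["tcp_pos"],s["gripper_width"])
q=s["tcp_rot"];print(np.round(R.from_quat([q[1],q[2],q[3],q[0]]).as_matrix(),3))
T=lambda x,y:(150+x/3,130+y/3); S=lambda x,y:(100+x/2.5,160+y/2.5)
print("cab BL/BR side",at_z("side",S(120,187),0),at_z("top",T(362,117),0))
b=at_z("top",T(362,117),0)
for z in(.15,.2,.25,.3):print(z,proj("top",[b[0],b[1],z]), proj("side",[b[0],b[1],z]))
print("side top corner BL")
b=at_z("side",S(120,187),0)
for z in(.15,.2,.25,.3):print(z,(proj("side",[b[0],b[1],z])-[100,160])*2.5,(proj("top",[b[0],b[1],z])-[150,130])*3)
E
```

```text
1.4 [ 0.18188967 -0.54549648  0.23098803] 1.0018680208024104
[[ 0.949  0.316  0.   ]
 [ 0.316 -0.949 -0.   ]
 [ 0.     0.    -1.   ]]
cab BL/BR side [0.69219132 0.11335251 0.        ] [ 0.69506381 -0.17510634  0.        ]
0.15 [271.60759665 148.5663732 ] [228.7033311 171.8906655]
0.2 [271.96093869 140.89305036] [228.48071539 158.62859936]
0.25 [272.33737321 132.71824187] [228.24984014 144.87448015]
0.3 [272.73924046 123.99112553] [228.01023697 130.6004058 ]
side top corner BL
0.15 [106.51123352  90.43579142] [172.71551454 -10.82002636]
0.2 [101.66002388  55.70665438] [167.900048   -34.92665111]
0.25 [96.61347104 19.57908242] [162.78302293 -60.54290292]
0.3 [ 91.35953376 -18.03312596] [157.33519698 -87.81517134]
```

```bash
python3 -m jog '[[[0,0,0.05],0],[[0,0,0.05],0],[[0.02,0.035,0],0],[[0.02,0.035,0],0],[[0.02,0.035,0],0],[[0.02,0.035,0],0],[[0.02,0.035,0],0],[[0.02,0.035,0],0]]' 0.0912
python3 -m jog '[[[0.023,0.04,0],0],[[0.023,0.04,0],0],[[0.023,0.04,0],0],[[0.023,0.04,0],0],[[0.023,0.04,0],0],[[0.023,0.04,0],0],[[0.023,0.04,0],0],[[0.0095,0.0195,0],0]]'
```

```text
time_s: 2.4
tcp_pos: [0.3023, -0.3343, 0.3311]
tcp_rot: [0.0, 0.987, 0.16, 0.0]
force: [0.1, 0.5, -0.7]
gripper_width: 0.996
finger_force: 0.0
time_s: 3.4
tcp_pos: [0.4732, -0.034, 0.3309]
tcp_rot: [-0.0, 0.987, 0.161, 0.0]
force: [-0.9, -0.1, 0.2]
gripper_width: 1.003
finger_force: 0.0
```

```bash
python3 -m jog '[[[-0.001,-0.002,0],0],[[0,0,0],0],[[0,0,-0.02],0],[[0,0,-0.02],0],[[0,0,-0.02],0],[[0,0,-0.02],0],[[0,0,-0.02],0],[[0,0,-0.014],0]]' 0.05
python3 - <<'E'
from h import *
a=r.snapshot("side")[:,:,::-1][140:260,140:320];b=r.snapshot("top")[:,:,::-1][110:230,160:340]
cv2.imwrite("pics/c.png",cv2.resize(np.vstack([a,b]),None,fx=2.5,fy=2.5,interpolation=cv2.INTER_CUBIC))
E
```

```text
time_s: 4.4
tcp_pos: [0.4708, -0.039, 0.2163]
tcp_rot: [0.0, 0.987, 0.159, -0.0]
force: [0.1, 0.1, 0.2]
gripper_width: 0.547
finger_force: 0.0
```

View pics/c.png

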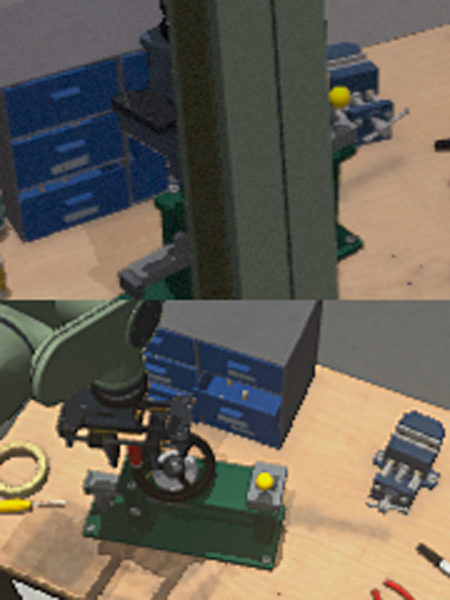

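The fingers straddle the red grip, seen at about (137,455) in the lower panel. The ball is clear of the arm in both views, so I'll close the gripper.

```bash
python3 -m jog '[[[0,0,0],0],[[0,0,0],0],[[0,0,0],0],[[0,0,0],0],[[0,0,0],0],[[0,0,0],0],[[0,0,0],0],[[0,0,0],0]]' 0
python3 - <<'E'
from h import *
im=r.snapshot("side"); r.snapshot("top")
print(tri([("top",r.tip_of("top","lock_lever_tip")[0]["centre"]),("side",r.tip_of("side","lock_lever_tip")[0]["centre"])]))
c=np.array([.493,-.0874])
for step in(15,):
  a=112.4;p=c+.055*np.array([np.cos(np.radians(a)),np.sin(np.radians(a))])
  for k in range(24):
    n=c+.055*np.array([np.cos(np.radians(a-15)),np.sin(np.radians(a-15))]);print(k,round(a-15,1),np.round((n-p)*1000,1));a-=15;p=n
E
```

```text
time_s: 5.5
tcp_pos: [0.4713, -0.0374, 0.2174]
tcp_rot: [-0.001, 0.987, 0.16, 0.0]
force: [-1.5, 4.0, 5.6]
gripper_width: 0.211
finger_force: 30.0
(array([ 0.50636101, -0.23269726,  0.20946361]), [np.float64(0.009634704306474064), np.float64(0.009634704306474279)])
0 97.4 [13.9  3.7]
1 82.4 [14.4 -0. ]
2 67.4 [13.9 -3.7]
3 52.4 [12.4 -7.2]
4 37.4 [ 10.1 -10.2]
5 22.4 [  7.2 -12.4]
6 7.4 [  3.7 -13.9]
7 -7.6 [ -0.  -14.4]
8 -22.6 [ -3.7 -13.9]
9 -37.6 [ -7.2 -12.4]
10 -52.6 [-10.2 -10.1]
11 -67.6 [-12.4  -7.2]
12 -82.6 [-13.9  -3.7]
13 -97.6 [-14.4   0. ]
14 -112.6 [-13.9   3.7]
15 -127.6 [-12.4   7.2]
16 -142.6 [-10.1  10.2]
17 -157.6 [-7.2 12.4]
18 -172.6 [-3.7 13.9]
19 -187.6 [ 0.  14.4]
20 -202.6 [ 3.7 13.9]
21 -217.6 [ 7.2 12.4]
22 -232.6 [10.2 10.1]
23 -247.6 [12.4  7.2]
```

```bash
cat > t.py <<'E'
from h import *
F=[];P=[]
s=r.get_state(); p=np.array(s["tcp_pos"])[:2]; f=np.array(s["force"]); d=p-[.493,-.0874]
a=np.arctan2(d[1],d[0]); u=d/np.linalg.norm(d)
print("t",s["time_s"],"ang",np.degrees(a).round(1),"rad mm",(np.linalg.norm(d)*1000).round(1),"push",-(f[0]*np.sin(a)-f[1]*np.cos(a)),"radial",f[:2]@u,"fz",f[2],"w",s["gripper_width"])
E
python3 -m jog '[[[0.0139,0.0037,0],0],[[0.0144,0,0],0],[[0.0139,-0.0037,0],0],[[0.0124,-0.0072,0],0],[[0.0101,-0.0102,0],0],[[0.0072,-0.0124,0],0],[[0.0037,-0.0139,0],0],[[0,0,0],0]]'; python3 t.py
```

```text
time_s: 6.7
tcp_pos: [0.5488, -0.0834, 0.2175]
tcp_rot: [0.001, 0.987, 0.16, 0.002]
force: [6.3, -0.2, 2.6]
gripper_width: 0.216
finger_force: 30.0
t 6.7 ang 4.1 rad mm 55.9 push -0.6299837388941812 radial 6.296094997530509 fz 2.608267576325041 w 0.21644540672808354
```

```bash
python3 -m jog '[[[0.0015,-0.0144,0],0],[[-0.0037,-0.0139,0],0],[[-0.0072,-0.0124,0],0],[[-0.0102,-0.0101,0],0],[[-0.0124,-0.0072,0],0],[[-0.0139,-0.0037,0],0],[[-0.0144,0,0],0],[[0,0,0],0]]'; python3 t.py
```

```text
time_s: 7.7
tcp_pos: [0.486, -0.142, 0.2174]
tcp_rot: [-0.001, 0.987, 0.16, 0.001]
force: [4.4, 6.7, 3.9]
gripper_width: 0.208
finger_force: 30.0
t 7.7 ang -97.3 rad mm 55.0 push 3.503203204498046 radial -7.1720341907627025 fz 3.8531328012480692 w 0.20754434874691893
```

```bash
python3 -m jog '[[[-0.0139,0.0052,0],0],[[-0.0124,0.0072,0],0],[[-0.0101,0.0102,0],0],[[-0.0072,0.0124,0],0],[[0,0,0],0],[[0,0,0],0],[[0,0,0],0],[[0,0,0],0]]'; python3 t.py
```

```text
time_s: 8.7
tcp_pos: [0.444, -0.1102, 0.2175]
tcp_rot: [0.002, 0.987, 0.16, 0.001]
force: [4.8, -2.9, 2.3]
gripper_width: 0.208
finger_force: 30.0
t 8.7 ang -155.1 rad mm 54.0 push 4.6747225285483 radial -3.1177746882878914 fz 2.250605915454071 w 0.2080869560388959
```

```bash
python3 -m jog '[[[-0.0037,0.0139,0],0],[[0,0.0144,0],0],[[0.0037,0.0139,0],0],[[0.0072,0.0124,0],0],[[0,0,0],0],[[0,0,0],0],[[0,0,0],0],[[0,0,0],0]]'; for i in 1 2 ; do python3 t.py; done
```

```text
time_s: 9.7
tcp_pos: [0.4484, -0.0567, 0.2174]
tcp_rot: [0.003, 0.987, 0.161, -0.002]
force: [-2.6, -6.9, 8.0]
gripper_width: 0.212
finger_force: 30.0
t 9.7 ang 145.5 rad mm 54.2 push 7.1624706240376295 radial -1.7444329410079757 fz 7.954471093282413 w 0.21219869517689977
t 9.7 ang 145.5 rad mm 54.2 push 7.1624706240376295 radial -1.7444329410079757 fz 7.954471093282413 w 0.21219869517689977
```

```bash
python3 -m jog '[[[0.0102,0.0101,0],0],[[0.0124,0.0072,0],0],[[0.0139,0.0037,0],0],[[0.0144,0,0],0],[[0,0,0],0],[[0,0,0],0],[[0,0,0],0],[[0,0,0],0]]'; python3 t.py; python3 - <<'E'
from h import *
for i in range(10): r.snapshot("top"); s=r.get_state(); print(np.round(s["force"],1),np.round(s["tcp_pos"],4))
E
```

```text
time_s: 10.7
tcp_pos: [0.4964, -0.0324, 0.2173]
tcp_rot: [-0.001, 0.987, 0.16, -0.005]
force: [-9.9, 3.0, 12.5]
gripper_width: 0.211
finger_force: 30.0
t 10.7 ang 86.5 rad mm 55.1 push 10.090880355403502 radial 2.3781294039055347 fz 12.499595047791676 w 0.21071876145381913
[-9.   3.2 12.5] [ 0.4964 -0.0324  0.2173]
[-8.7  4.3 12.4] [ 0.4964 -0.0324  0.2173]
[-9.3  3.9 12.6] [ 0.4964 -0.0324  0.2173]
[-9.3  3.8 13. ] [ 0.4964 -0.0324  0.2173]
[-10.8   3.1  13.3] [ 0.4964 -0.0324  0.2173]
[-9.8  3.4 12.7] [ 0.4964 -0.0324  0.2173]
[-9.6  3.8 12. ] [ 0.4964 -0.0324  0.2173]
[-10.1   2.6  12.6] [ 0.4964 -0.0324  0.2173]
[-10.    3.5  12.1] [ 0.4964 -0.0324  0.2173]
[-9.5  3.3 13.5] [ 0.4964 -0.0324  0.2173]
```

```bash
python3 -m jog '[[[0.007,-0.0009,0],0],[[0.0069,-0.0028,0],0],[[0,0,0],0],[[0,0,0],0],[[0,0,0],0],[[0,0,0],0],[[0,0,0],0],[[0,0,0],0]]'; python3 t.py;  python3 - <<'E'
from h import *
f=[]
for i in range(8): r.snapshot("top"); f.append(r.get_state()["force"])
print(np.mean(f,0))
E
```

```text
time_s: 12.2
tcp_pos: [0.5106, -0.035, 0.2173]
tcp_rot: [-0.002, 0.987, 0.16, -0.004]
force: [-8.5, 7.8, 11.4]
gripper_width: 0.214
finger_force: 30.0
t 12.2 ang 71.4 rad mm 55.3 push 10.524067926415519 radial 4.739313149557917 fz 11.395587069339793 w 0.2142714050286244
[-8.76345316  7.04216119 12.28514121]
```

Push is about 10.5 N, which is firm. Releasing and lifting.

```bash
python3 -m jog '[[[0,0,0],0],[[0,0,0],0],[[0,0,0],0],[[0,0,0.01],0],[[0,0,0.02],0],[[0,0,0.025],0],[[0,0,0.025],0],[[0,0,0.03],0]]' 0.05
python3 -m jog '[[[-0.03,0.02,0],0],[[-0.04,0.02,0],0],[[-0.05,0.02,0],0],[[-0.05,0.02,0],0],[[-0.05,0,0],0],[[-0.03,0,0],0],[[0,0,0],0],[[0,0,0],0]]'
python3 - <<'E'
from h import *
a=r.snapshot("side")[:,:,::-1][140:260,140:320];b=r.snapshot("top")[:,:,::-1][110:230,160:340]
cv2.imwrite("pics/d.png",cv2.resize(np.vstack([a,b]),None,fx=2.5,fy=2.5,interpolation=cv2.INTER_CUBIC))
def ctr(n,b):
    im=cv2.cvtColor(np.ascontiguousarray(r.snapshot(n)[:,:,::-1]),cv2.COLOR_BGR2HSV); x0,y0,x1,y1=b
    m=cv2.inRange(im,(22,130,80),(34,255,255))[y0:y1,x0:x1]; k,l,st,c=cv2.connectedComponentsWithStats(m)
    i=1+np.argmax(st[1:,4]); print(n,st[i]+[x0,y0,0,0,0]); return st[i][:2]+(st[i][2:4]-1)/2+[x0,y0]
bt=ctr("top",(255,170,280,195)); print(bt,at_z("top",bt,.2203))
bs=ctr("side",(262,160,295,190)); print(bs,at_z("side",bs,.2203),tri([("top",bt),("side",bs)]))
E
```

```text
time_s: 13.6
tcp_pos: [0.5148, -0.0369, 0.328]
tcp_rot: [0.0, 0.987, 0.16, -0.0]
force: [0.5, -1.4, 0.2]
gripper_width: 0.552
finger_force: 0.0
time_s: 14.6
tcp_pos: [0.2659, 0.0434, 0.3275]
tcp_rot: [0.0, 0.987, 0.16, 0.001]
force: [-0.3, 1.1, 0.6]
gripper_width: 0.546
finger_force: 0.0
top [262 179   7   7  39]
[265. 182.] [ 0.50250896 -0.22909387  0.2203    ]
side [271 175   9   8  61]
[275.  178.5] [ 0.50163595 -0.23138642  0.2203    ] (array([ 0.50075552, -0.23000093,  0.22190548]), [np.float64(0.0008802198562423277), np.float64(0.0008802198562422037)])
```

View pics/d.png

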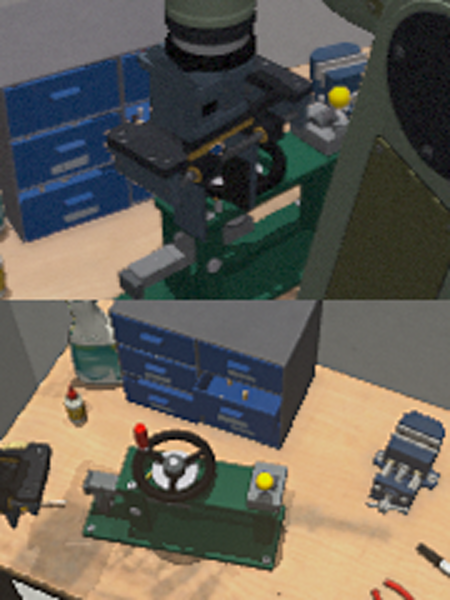

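The wheel looks at rest, with the grip at (141,435) in the lower panel. The ball is still on the open side at (0.502, -0.230, 0.221), which matches the prediction. Next I go to its -x side with the fingers closed.

```bash
python3 -m jog '[[[0.0266,-0.041,0],0],[[0.0266,-0.041,0],0],[[0.0266,-0.041,0],0],[[0.0266,-0.041,0],0],[[0.0266,-0.041,0],0],[[0.0266,-0.041,0],0],[[0.0266,-0.041,0],0],[[0,0,0],0]]' 0
python3 -m jog '[[[0,0,-0.025],0],[[0,0,-0.025],0],[[0,0,-0.025],0],[[0,0,-0.02],0],[[0,0,-0.01],0],[[0,0,0],0],[[0,0,0],0],[[0,0,0],0]]'
python3 - <<'E'
from h import *
b=r.snapshot("top")[:,:,::-1][110:230,160:340]; a=r.snapshot("side")[:,:,::-1][140:260,140:320]
cv2.imwrite("pics/e.png",cv2.resize(np.vstack([a,b]),None,fx=2.5,fy=2.5,interpolation=cv2.INTER_CUBIC))
p=at_z("top",(216.4,164),.214);d=p[:2]-[.4935,-.087];print(p,np.degrees(np.arctan2(d[1],d[0])),np.linalg.norm(d))
E
```

```text
time_s: 15.8
tcp_pos: [0.4529, -0.2462, 0.325]
tcp_rot: [-0.001, 0.987, 0.159, -0.001]
force: [-0.7, 0.8, 0.3]
gripper_width: 0.007
finger_force: 0.0
time_s: 16.8
tcp_pos: [0.4516, -0.2437, 0.2228]
tcp_rot: [0.001, 0.987, 0.16, 0.001]
force: [0.5, 0.2, 0.1]
gripper_width: 0.007
finger_force: 0.0
[ 0.50445526 -0.0331247   0.214     ] 78.50591779763343 0.05497786805916569
```

View pics/e.png

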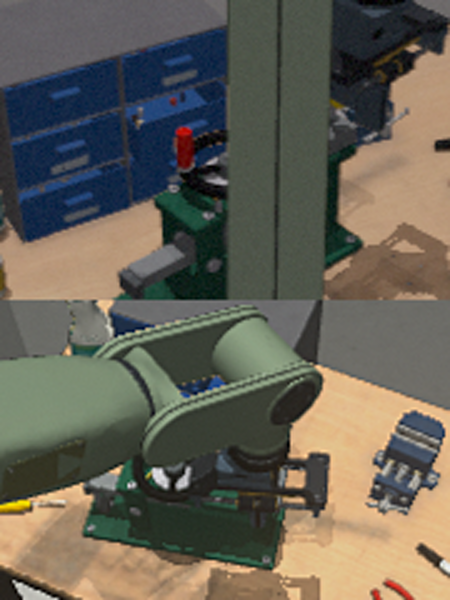

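The arm hides the ball in both pictures; the grip at 78.5° shows a springback of only about 7°. Now the push.

```bash
python3 -m jog '[[[0.0091,0.0023,0],0],[[0.0091,0.0023,0],0],[[0.0091,0.0023,0],0],[[0.0091,0.0023,0],0],[[0,0,0],0],[[0,0,0],0],[[0,0,0],0],[[0,0,0],0]]'
python3 -m jog '[[[0.0091,0.0023,0],0],[[0.0091,0.0023,0],0],[[0.0091,0.0023,0],0],[[0.0061,0.0015,0],0],[[0,0,0],0],[[0,0,0],0],[[0,0,0],0],[[0,0,0],0]]'
```

```text
time_s: 17.9
tcp_pos: [0.4875, -0.2343, 0.222]
tcp_rot: [-0.0, 0.987, 0.16, 0.0]
force: [0.3, -1.0, -0.7]
gripper_width: 0.004
finger_force: 0.0
time_s: 18.9
tcp_pos: [0.5211, -0.2258, 0.2221]
tcp_rot: [0.0, 0.987, 0.16, 0.0]
force: [-1.3, -1.7, 0.2]
gripper_width: 0.005
finger_force: 0.5
```

```bash
python3 -m jog '[[[0.002,0.0005,0],0],[[0.002,0.0005,0],0],[[0,0,0],0],[[0,0,0],0],[[0,0,0],0],[[0,0,0],0],[[0,0,0],0],[[0,0,0],0]]'
python3 -m jog '[[[0.002,0.0005,0],0],[[0.002,0.0005,0],0],[[0,0,0],0],[[0,0,0],0],[[0,0,0],0],[[0,0,0],0],[[0,0,0],0],[[0,0,0],0]]'
```

```text
time_s: 19.9
tcp_pos: [0.5218, -0.2256, 0.222]
tcp_rot: [0.0, 0.987, 0.16, -0.004]
force: [-10.6, -2.4, 4.2]
gripper_width: 0.002
finger_force: 5.1
time_s: 20.9
tcp_pos: [0.5222, -0.2256, 0.222]
tcp_rot: [0.0, 0.987, 0.16, -0.008]
force: [-18.3, -6.1, 8.2]
gripper_width: 0.004
finger_force: 9.8
```

That is the end stop. Back off, lift and check.

```bash
python3 -m jog '[[[-0.01,-0.0025,0],0],[[-0.02,-0.005,0],0],[[-0.02,-0.005,0],0],[[0,0,0.03],0],[[0,0,0.04],0],[[0,0,0.04],0],[[-0.04,-0.04,0],0],[[-0.04,-0.05,0],0]]'
python3 -m jog '[[[-0.03,-0.05,0],0],[[-0.03,-0.05,0],0],[[-0.03,-0.05,0],0],[[-0.02,-0.03,0],0],[[0,0,0],0],[[0,0,0],0],[[0,0,0],0],[[0,0,0],0]]'
python3 - <<'E'
from h import *
im=np.ascontiguousarray(r.snapshot("top")[:,:,::-1]); b=im[110:290,150:410]; r.snapshot("side")
cv2.imwrite("pics/f.png",cv2.resize(b,None,fx=3,fy=3,interpolation=cv2.INTER_CUBIC))
m=cv2.inRange(cv2.cvtColor(im,cv2.COLOR_BGR2HSV),(22,130,80),(34,255,255))[160:200,255:290]; ys,xs=np.nonzero(m)
if len(xs):
  p=((xs.min()+xs.max())/2+255,(ys.min()+ys.max())/2+160); print(len(xs),p,at_z("top",p,.2203),"expect (.5536,-.2186)")
E
```

```text
time_s: 21.9
tcp_pos: [0.3989, -0.3255, 0.3328]
tcp_rot: [0.001, 0.987, 0.161, 0.001]
force: [0.8, -1.4, 0.2]
gripper_width: 0.005
finger_force: 0.0
time_s: 22.9
tcp_pos: [0.2906, -0.5044, 0.3323]
tcp_rot: [0.0, 0.987, 0.161, 0.0]
force: [0.1, 0.4, 0.7]
gripper_width: 0.007
finger_force: 0.0
33 (np.float64(268.0), np.float64(169.5)) [ 0.55533886 -0.21799568  0.2203    ] expect (.5536,-.2186)
```

View pics/f.png

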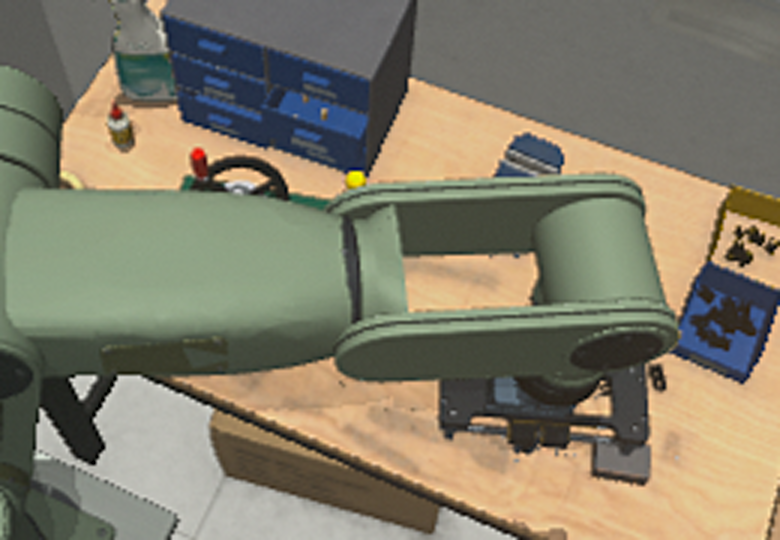

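The ball at crop pixel (355,180) is at (0.555, -0.218), the locked end. The grip at (199,160) hasn't moved since release, and the gripper is clear of everything.

```bash
python3 -c "
from plant import r
print(r.hand_in())"
```

```text
the job is handed in; nothing more can be done
None
```

I wound the wheel until the push on the grip measured about 10.5 N (it sprang back about 7° on release), swung the lock lever to its end stop, left the bystanders alone and handed the job in at about 23 s; no verdict was returned.

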